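# Interleave a separator sheet and slide on the next fruit tray

### The job

Push the blue separator sheet off its ledge so that it lies flat and square over the filled tray in the yellow crate. Then swing the red stop arm a quarter turn fully open, and push the second filled tray off its ledge onto the sheet, square over the lower tray. Leave the fruit, bottle and can around the station where they are.

Things in the scene. Friction and masses are not known exactly. Their poses are not given: they have to be found in the camera images.
- station: Fixed packing station. Origin on the table, under the centre of its yellow crate (x +-79, y +-64 mm, rim z=48). Along its y: steel tray ledge (y -230 to -72 mm, top z=67), crate, steel sheet ledge (y 82 to 245 mm, top z=62). Ledges have side rails at x=+-83 mm (inner faces), 14 mm high, and open y ends. At yaw 0 its x points away from the robot.
- lower_tray: White tray filled flush with six pineapple pieces, the lower layer: 140 (x) by 110 (y) by 45 mm tall, standing in the yellow crate with 3 mm of play. Origin: centre of its underside, 15 mm above the table; its top is at z=60 mm.
- upper_tray: White filled tray like the lower one, the next layer: 140 (x) by 110 (y) by 45 mm tall, about 0.6 kg, too wide to grip. Origin: centre of its underside. It starts on the tray ledge (underside z=67 mm, top z=112 mm), behind the red stop arm.
- sheet: Stiff blue separator sheet, 150 (x) by 130 (y) by 5 mm, 0.11 kg, spanning its own y -60 to +70 mm; along its +y edge a white lip stands 25 mm high above the underside, 4 mm thick (y 66 to 70). Origin on the underside; with it over the lower tray's origin, the sheet covers the tray. It starts on the sheet ledge (underside z=62 mm), lip away from the crate.
- stop_arm (a joint): Red quarter-turn stop arm on an upright hinge at the tray ledge's inner end; arm 12 mm wide, z=79 to 93 mm. 0 = closed: across the ledge's exit, pointing to the station's -x. 1.57 = open, at its stop: pointing to the station's +y, beside the crate. Grows clockwise seen from above; stays where it is left.
- stop_post (a point): Top centre of the upright red round post at the arm's free end, 16 mm diameter, from z=94 mm up to this point at z=157 mm; 90 mm from the hinge axis. It can be pushed or pinched from above.
- stop_pivot (a point): Point on the stop arm's vertical hinge axis, at z=157 mm (in the air above the hinge); in the station's frame x=98, y=-82 mm.
- fruit_a: Bystander, loose: peeled, cored pineapple (pale yellow barrel, 90 mm diameter, 98 mm tall), standing beside the station. Origin: centre of its underside.
- fruit_b: Bystander, loose: a second peeled pineapple, same size. Origin: centre of its underside.
- fruit_c: Bystander, loose: a third peeled pineapple, same size, beyond one end of the station. Origin: centre of its underside.
- sanitiser: Bystander, loose: white sanitiser bottle with red cap and green label, 66 mm diameter, 170 mm tall. Origin: centre of its underside.
- syrup_can: Bystander, loose: can with a yellow label, 84 mm diameter, 110 mm tall. Origin: centre of its underside.

How it is judged:
By the outcome, as a careful person would: the job done as asked, in the order asked, and still so for the second after the job is handed in, with the robot touching nothing.
It also fails if it takes over 61 s, if anything falls off the work surface, if the arm or the gripper's body presses on something with over 40 N, if the wrist force passes 120 N, or if a joint passes its speed limit or range.

### The arm

A 6-joint arm with a two-finger parallel gripper is mounted at the origin on the work surface. World frame = base frame: x ahead of the robot, y to its left, z up, the work surface at z = 0. Lengths are in mm, angles in rad, forces in N, time in s.
With the tool pointing down it reaches from about 275 to 750 mm from the base axis. Payload 10.2 kg.
Tool frame: the origin (TCP) lies on the centre line of the jaws, within the pads' length; the fingertips stand arm.nose_length ahead of it and the grasp point (between the pads) lies 11 mm behind it (arm.nose_length is the distance from the TCP to the fingertips, in mm); z points along the fingers, y is the line along which they close (so a half turn about z gives the same grasp; the last joint's range is limited). The gripper opens to 85 mm and grips with 20 to 120 N. Pads are 22 mm wide; open, the fingers measure 114 mm over their backs; the gripper's body (76 mm by 85 mm) begins 54 mm behind the grasp point. The pads swing forward as they close: fully open they stand 13 mm farther back than shut.
Start: joints at [-1.402, 0.313, 1.498, -0, 1.331, -0.223], TCP at [200.461, -485.229, 239.294] pointing down, gripper open.
Joint ranges: [-2.94, 2.94], [-0.97, 2.17], [0.19, 2.56], [-1.23, 4.37], [0.02, 3.11], [-2.88, 2.88]. Speed limits (rad/s): [2.39, 2.39, 3.01, 3.14, 3.14, 3.14].

### API

Orientations are given as a unit quaternion [x, y, z, w].
In Python, from cell import status, cams, arm gives the robot as it stands. The module is installed in compiled form; this text tells all that it offers.
- The arm moves only by the tool apply_moves, never from a script. Its argument "plan" is a list of rows, each an object with "claw": the opening, from 0 (shut) to 1 (fully open); "offset": the shift along the tool's x, y, z in m, a list of three; "delta_rot": the turn, a rotation vector about the tool's x, y, z in rad, a list of three. A call has 1 to 8 rows; each row shifts and turns the commanded pose from where the row before left it, along the tool's axes as they then stand; what a row does not reach is not made up. A row lasts 1/10 s, in which the tool goes at most 50 mm and 8.59 degrees, less where a joint would pass 70% of its speed; a pose out of reach is approached as far as the arm can. A call with a gripper value outside its range is refused whole. The fingers move at their own pace and stop on an object; "force" is the grip in N (left out, the last holds). Time passes only in rows, so rows that do not move let the fingers close. It gives the time, the measured TCP pose, the force, the opening and the grip force at its end, in the units of the state.
- status.state(): the state, without advancing time (a new reading comes with each control period).
- cams.snapshot(name): name is "side" or "top" or "wrist"; returns the picture (384x512x3 uint8, red, green, blue); there is no depth.
- cams.calibration(name): a dict with "mtx" (3x3 intrinsics, pixels), "k1" (the pictures are not rectified: a ray, as slopes to the right and down, at radius r is drawn at 1 + k1 r^2 times it, then the intrinsics apply), "rvec" (rotation vector, rad) and "tvec" (3), from world to camera coordinates, as OpenCV has them; the wrist camera has in their place "tool_from_camera" (4x4, takes a point from camera to tool coordinates, whose origin is the TCP and whose axes are the flange's). Camera axes: x right, y down, z forward; pixel columns grow to the right and rows downward; lengths in mm; the calibration is good to about 2 mm. A picture is of the moment at which its call begins: read the wrist's pose just before it. calibration takes no time and is no camera call.
- arm.finish_job(): hands the job in; it is judged then, once.
The state is a dict: "time": time; "joints": joint angles; "joint_vel": joint speeds; "tau": joint torques, N m; "eef_pos": TCP position; "ee_rot": TCP orientation; "contact_force": force on the tool from outside, world axes, zero at the start; "ft_torque": the same for the moment, N m; "grip_width": finger opening in mm; "grip_force": force on a finger pad.
Only numpy, scipy, OpenCV 4.12 (cv2) and the standard library are available. Lean on these libraries where they do the work, as an engineer would, in place of code of your own. Each camera call takes 0.05 s, during which the arm holds its last target. There are 200 camera calls.

## Working session

There is one attempt and no reset: what is moved stays moved. The work goes in short steps, Python scripts to look and compute and a tool call to move; the robot and the scene stay as the last step left them, time stands still between calls to the robot, and variables do not carry over. Pictures are saved under pics/ and viewed, at most 10 in all, crops included, and the job is handed in when it is done.

Besides the shell and the picture viewer there is one more tool, called after "Emit:" as name([rows], argument=value, ...), one row to a line, values as JSON. apply_moves: Moves the arm, as the interface text tells. Its arguments: {"type":"object","properties":{"plan":{"type":"array","items":{"type":"object","properties":{"claw":{"type":"number"},"offset":{"type":"array","items":{"type":"number"}},"delta_rot":{"type":"array","items":{"type":"number"}}}}},"force":{"type":"number"}},"required":["plan"]}

```bash
mkdir -p pics; python3 - <<'E'
from cell import status,cams,arm
import cv2
s=status.state();print(s);print(arm.nose_length)
for n in("top","side"):
    print(n,cams.calibration(n));cv2.imwrite(f"pics/{n}0.png",cams.snapshot(n)[:,:,::-1])
print(cams.calibration("wrist"))
E
```

```text
{'time': 0.0, 'joints': array([-1.40238136e+00,  3.13440630e-01,  1.49843157e+00,  8.60496058e-06,
        1.33101344e+00, -2.23404702e-01]), 'joint_vel': array([ 0.00109146,  0.00079448, -0.00119619, -0.00012003, -0.00103563,
        0.00238473]), 'tau': array([-1.38676121e-03, -4.12271118e+01, -2.59742206e+01, -2.58500759e-04,
        4.19580916e-03,  1.10193344e-05]), 'eef_pos': array([ 200.4279865 , -484.96734832,  238.74194435]), 'ee_rot': array([ 9.80870963e-01,  1.94657998e-01,  2.19501756e-05, -6.46134884e-04]), 'contact_force': array([-0.34697237, -0.20396124, -0.48380484]), 'ft_torque': array([0.05607236, 0.0370514 , 0.0439273 ]), 'grip_force': 0.0, 'grip_width': 85.00537020097715}
8.0
top {'mtx': array([[493.81759383,   0.        , 255.6399504 ],
       [  0.        , 493.81759383, 191.05248136],
       [  0.        ,   0.        ,   1.        ]]), 'k1': -0.14691147539905988, 'rvec': array([ 2.13770014, -2.16623145,  0.18135971]), 'tvec': array([   4.24911354,  623.79780038, 1278.54261136])}
side {'mtx': array([[487.94145273,   0.        , 254.70858778],
       [  0.        , 487.94145273, 189.73238854],
       [  0.        ,   0.        ,   1.        ]]), 'k1': -0.05660655226533381, 'rvec': array([ 0.53640957,  2.67273529, -1.22729954]), 'tvec': array([ 585.16678392, -100.87153344, 1894.14302096])}
{'mtx': array([[343.17057879,   0.        , 253.56979359],
       [  0.        , 343.17057879, 192.17888028],
       [  0.        ,   0.        ,   1.        ]]), 'k1': -0.08266738892983932, 'tool_from_camera': array([[-6.06519998e-04, -9.61308168e-01, -2.75474570e-01,
         6.94714516e+01],
       [ 9.99999716e-01, -4.60101753e-04, -5.96135799e-04,
        -3.90583523e-01],
       [ 4.46323880e-04, -2.75474854e-01,  9.61308174e-01,
        -1.34943488e+02],
       [ 0.00000000e+00,  0.00000000e+00,  0.00000000e+00,
         1.00000000e+00]])}
```

View pics/top0.png

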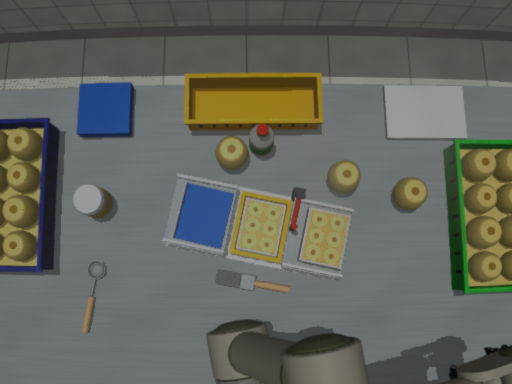

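View pics/side0.png

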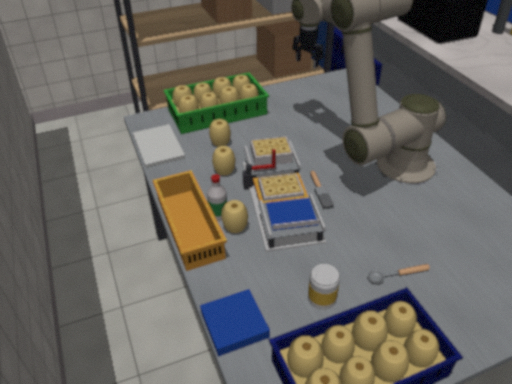

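The top view shows the blue sheet at (204,217), the yellow crate at (261,228), the upper tray at (325,238) and the red arm from (299,193) to (294,228). Fruit is at (232,152), (344,176) and (410,193), the bottle at (262,138) and the can at (92,200). The side view shows the same layout, with the red post at (274,158).

```bash
cat > h.py <<'E'
import numpy as np,cv2
from cell import status,cams,arm
from scipy.spatial.transform import Rotation as R
def cam(n):
    c=cams.calibration(n)
    K=c['mtx'];D=np.array([c['k1'],0,0,0,0])
    if n=='wrist':
        s=status.state();T=np.eye(4);T[:3,:3]=R.from_quat(s['ee_rot']).as_matrix();T[:3,3]=s['eef_pos']
        W=T@c['tool_from_camera'];return K,D,W[:3,:3],W[:3,3]
    M=R.from_rotvec(c['rvec']).as_matrix()
    return K,D,M.T,-M.T@c['tvec']
def plane(c,px,z):
    K,D,Rw,o=c
    p=cv2.undistortPoints(np.array(px,float).reshape(-1,1,2),K,D)[:,0]
    d=np.c_[p,np.ones(len(p))]@Rw.T
    return o+d*((z-o[2])/d[:,2])[:,None]
def proj(c,P):
    K,D,Rw,o=c
    return cv2.projectPoints(np.array(P,float).reshape(-1,1,3),cv2.Rodrigues(Rw.T)[0],-Rw.T@o,K,D)[0][:,0]
def snap(n,f=None):
    im=cams.snapshot(n)
    if f: cv2.imwrite('pics/'+f,im[:,:,::-1])
    return im,cv2.cvtColor(im,cv2.COLOR_RGB2HSV)
def blob(m,roi):
    x0,y0,x1,y1=roi;k=np.zeros_like(m);k[y0:y1,x0:x1]=m[y0:y1,x0:x1]
    cs,_=cv2.findContours(k,cv2.RETR_EXTERNAL,cv2.CHAIN_APPROX_NONE)
    return max(cs,key=cv2.contourArea)[:,0].astype(float)
def rect(c,px,z):
    P=plane(c,px,z)[:,:2].astype(np.float32)
    (x,y),(w,h),a=cv2.minAreaRect(P);return np.round([x,y,w,h,a],1)
BL=lambda h:cv2.inRange(h,(105,150,60),(125,255,255))
OR=lambda h:cv2.inRange(h,(17,170,140),(26,255,255))
RD=lambda h:cv2.inRange(h,(0,170,80),(6,255,255))|cv2.inRange(h,(174,170,80),(180,255,255))
E
python3 - <<'E'
from h import *
c=cam('top');im,h=snap('top')
print('blue',rect(c,blob(BL(h),(165,170,245,260)),67))
print('crate',rect(c,blob(OR(h),(222,180,298,275)),48))
p=blob(RD(h),(280,180,315,240));print('red',np.c_[p,plane(c,p,157)[:,:2]].round(0)[::4].tolist())
for n,px in dict(a=(232,150),b=(344,174),cc=(410,191)).items(): print(n,plane(c,[px],98).round())
print('bot',plane(c,[(263,130)],170),'can',plane(c,[(90,198)],110))
print(h[228,261],h[200,243],h[245,232],h[210,297])
v=cv2.resize(im[165:285,155:365],None,fx=3.8,fy=3.8,interpolation=cv2.INTER_CUBIC);cv2.imwrite('pics/crop.png',v[:,:,::-1])
E
```

```text
blue [558.5 133.8 122.7 145.2  76.3]
crate [528.5 -17.3 134.1 165.   77.9]
red [[297.0, 199.0, 586.0, -103.0], [297.0, 203.0, 576.0, -103.0], [296.0, 207.0, 566.0, -100.0], [295.0, 211.0, 557.0, -98.0], [294.0, 215.0, 547.0, -95.0], [293.0, 219.0, 537.0, -92.0], [292.0, 223.0, 527.0, -89.0], [292.0, 227.0, 517.0, -89.0], [295.0, 228.0, 515.0, -97.0], [295.0, 224.0, 525.0, -97.0], [295.0, 220.0, 535.0, -97.0], [296.0, 216.0, 544.0, -100.0], [296.0, 212.0, 554.0, -100.0], [298.0, 208.0, 564.0, -105.0], [298.0, 204.0, 574.0, -105.0], [299.0, 200.0, 584.0, -108.0]]
a [[725.  57.  98.]]
b [[ 658. -235.   98.]]
cc [[ 611. -409.   98.]]
bot [[758.37741562 -22.12560388 170.        ]] can [[601.25605533 424.52120293 110.        ]]
[ 25 114 152] [ 24 176 148] [ 25 170 153] [  3 184 132]
```

View pics/crop.png

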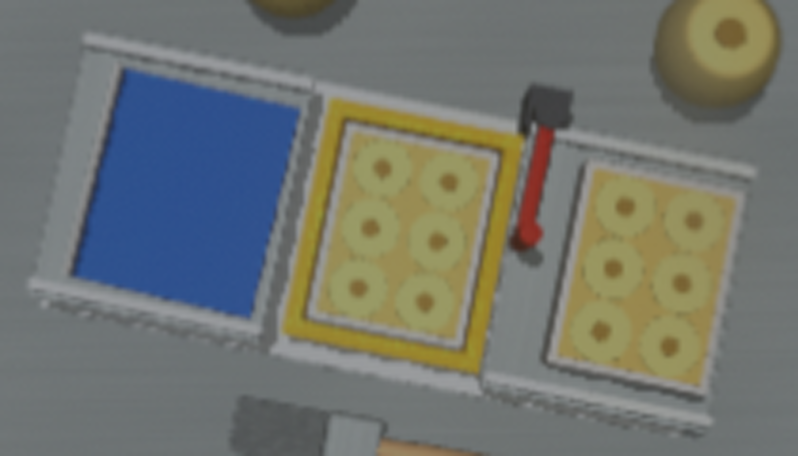

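The crop shows the sheet, crate and tray nearly aligned, at a yaw of about -12°. I'll move the wrist camera above the station with the tool x axis along station y.

Emit:
apply_moves([
  {"claw": 1, "offset": [0, 0, -0.02], "delta_rot": [0, 0, -0.138]},
  {"claw": 1, "offset": [0, 0, -0.02], "delta_rot": [0, 0, -0.138]},
  {"claw": 1, "offset": [0, 0, -0.02], "delta_rot": [0, 0, -0.138]},
  {"claw": 1, "offset": [0, 0, -0.02], "delta_rot": [0, 0, -0.138]},
  {"claw": 1, "offset": [0, 0, -0.02], "delta_rot": [0, 0, -0.138]},
  {"claw": 1, "offset": [0, 0, -0.02], "delta_rot": [0, 0, -0.138]},
  {"claw": 1, "offset": [0, 0, -0.02], "delta_rot": [0, 0, -0.138]},
  {"claw": 1, "offset": [0.042, 0.017, 0], "delta_rot": [0, 0, 0]},
])

```text
time: 0.95
eef_pos: [224.6, -450.1, 380.2]
ee_rot: [0.778, 0.628, -0.001, 0.001]
contact_force: [1.8, -0.3, -0.1]
grip_width: 85.5
grip_force: 0.0
```

Emit:
apply_moves([
  {"claw": 1, "offset": [0.043, 0.017, 0]},
  {"claw": 1, "offset": [0.043, 0.017, 0]},
  {"claw": 1, "offset": [0.043, 0.017, 0]},
  {"claw": 1, "offset": [0.043, 0.017, 0]},
  {"claw": 1, "offset": [0.043, 0.017, 0]},
  {"claw": 1, "offset": [0.043, 0.017, 0]},
  {"claw": 1, "offset": [0.043, 0.017, 0]},
])

```text
$.plan[0]: bad value
```

Emit:
apply_moves([
  {"claw": 1, "offset": [0.043, 0.017, 0]},
  {"claw": 1, "offset": [0.043, 0.017, 0]},
  {"claw": 1, "offset": [0.043, 0.017, 0]},
  {"claw": 1, "offset": [0.043, 0.017, 0]},
  {"claw": 1, "offset": [0.043, 0.017, 0]},
  {"claw": 1, "offset": [0, 0, 0]},
  {"claw": 1, "offset": [0, 0, 0]},
])

```text
$.plan[0]: bad value
```

```bash
python3 - <<'E'
from h import *
s=status.state();print(s['eef_pos'],R.from_quat(s['ee_rot']).as_matrix().round(3).tolist())
c=cam('wrist');im,h=snap('wrist')
cv2.imwrite('pics/w1.png',cv2.resize(im,(800,600))[:,:,::-1])
np.save('w1.npy',im)
E
```

```text
[ 224.56171447 -450.07530096  380.22397535] [[0.211, 0.978, -0.0], [0.978, -0.211, -0.002], [-0.002, 0.0, -1.0]]
```

View pics/w1.png

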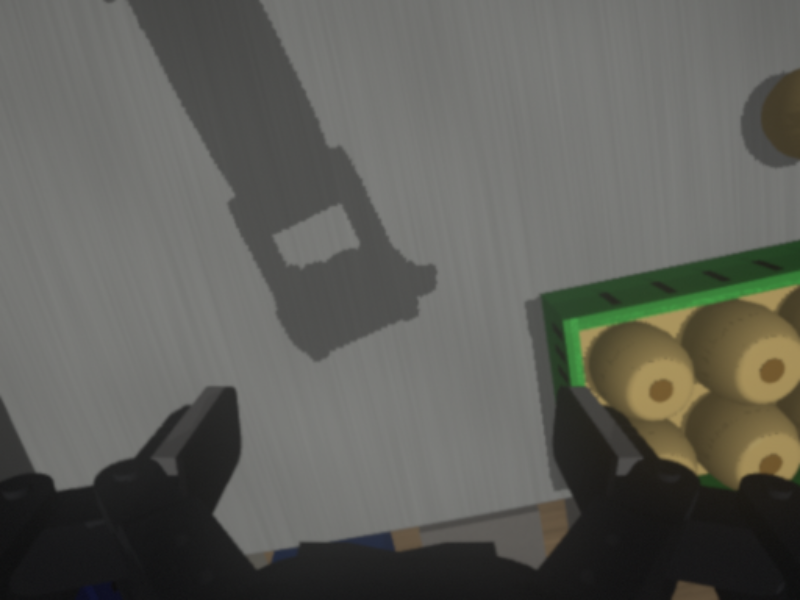

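The second and third move calls were refused because delta_rot is required. This view shows only the table and the green crate, and the gripper hides the bottom third. I'll continue to above the tray.

Emit:
apply_moves([
  {"claw": 1, "offset": [0.041, 0.026, 0], "delta_rot": [0, 0, 0]},
  {"claw": 1, "offset": [0.041, 0.026, 0], "delta_rot": [0, 0, 0]},
  {"claw": 1, "offset": [0.041, 0.026, 0], "delta_rot": [0, 0, 0]},
  {"claw": 1, "offset": [0.041, 0.026, 0], "delta_rot": [0, 0, 0]},
  {"claw": 1, "offset": [0.041, 0.026, 0], "delta_rot": [0, 0, 0]},
  {"claw": 1, "offset": [0.041, 0.026, 0], "delta_rot": [0, 0, 0]},
  {"claw": 1, "offset": [0.041, 0.026, 0], "delta_rot": [0, 0, 0]},
  {"claw": 1, "offset": [0.0, 0.0, 0], "delta_rot": [0, 0, 0]},
])

```text
time: 1.8
eef_pos: [467.1, -201.7, 378.8]
ee_rot: [0.776, 0.63, 0.0, -0.001]
contact_force: [-0.5, -0.5, -0.7]
grip_width: 85.4
grip_force: 0.0
```

```bash
python3 - <<'E'
from h import *
c=cam('wrist');print(status.state()['eef_pos'])
im,h=snap('wrist');np.save('w2.npy',im);np.save('c2.npy',np.array([*c],dtype=object),allow_pickle=True)
cv2.imwrite('pics/w2.png',cv2.resize(im,(800,600))[:,:,::-1])
E
```

```text
[ 467.05887884 -201.73978696  378.78210721]
```

Emit:
apply_moves([
  {"claw": 1, "offset": [0.045, 0.0, 0], "delta_rot": [0, 0, 0]},
  {"claw": 1, "offset": [0.045, 0.0, 0], "delta_rot": [0, 0, 0]},
  {"claw": 1, "offset": [0.045, 0.0, 0], "delta_rot": [0, 0, 0]},
  {"claw": 1, "offset": [0.045, 0.0, 0], "delta_rot": [0, 0, 0]},
  {"claw": 1, "offset": [0, 0.0, 0], "delta_rot": [0, 0, 0]},
])

```text
time: 2.35
eef_pos: [502.6, -26.8, 379.4]
ee_rot: [0.777, 0.629, 0.0, -0.0]
contact_force: [-0.5, -1.1, 0.1]
grip_width: 85.2
grip_force: 0.0
```

```bash
python3 - <<'E'
from h import *
c=cam('wrist');print(status.state()['eef_pos'])
im,h=snap('wrist');np.save('w3.npy',im);np.save('c3.npy',np.array([*c],dtype=object),allow_pickle=True)
a=np.load('w2.npy')
cv2.imwrite('pics/w3.png',np.hstack([cv2.resize(a,(400,300)),cv2.resize(im,(400,300))])[:,:,::-1])
E
```

```text
[502.55948949 -26.75161372 379.40829246]
```

View pics/w3.png

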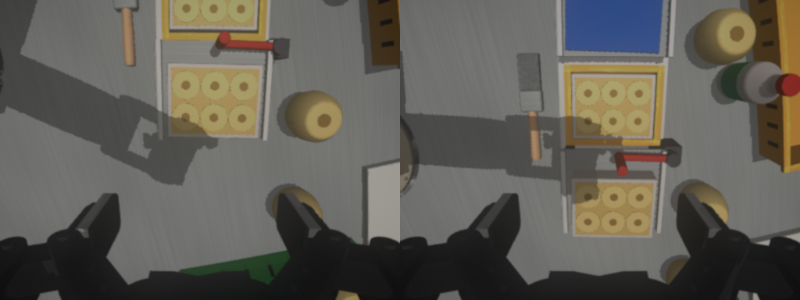

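The left (w2) view shows the tray at about (215,100) in the half-size picture with the arm closed. The right (w3) view shows the crate at (614,105), the tray at (613,207) and the sheet at the top.

```bash
cat >> h.py <<'E'
def tan(h): return cv2.inRange(h,(12,70,40),(32,255,255))
def filt(c,m,roi,z):
    # largest tan blob in roi whose plane rect is reported
    m=cv2.morphologyEx(m,cv2.MORPH_CLOSE,np.ones((5,5)));return rect(c,blob(m,roi),z)
E
python3 - <<'E'
from h import *
for k in '23':
    c=tuple(np.load(f'c{k}.npy',allow_pickle=True));im=np.load(f'w{k}.npy');h=cv2.cvtColor(im,cv2.COLOR_RGB2HSV)
    t=tan(h)
    if k=='2': print('tray2',filt(c,t,(205,75,335,190),112))
    else:
        print('tray3',filt(c,t,(205,220,340,310),112))
        print('crate3',filt(c,t,(200,75,340,195),48))
        o=OR(h);print('crateOR',rect(c,blob(cv2.morphologyEx(o,cv2.MORPH_CLOSE,np.ones((3,3))),(200,70,340,195)),48))
        print('blue',rect(c,blob(BL(h),(190,0,350,80)),67))
        # lower tray filling: inside
        L=blob(cv2.inRange(h,(12,60,40),(32,200,255)),(222,92,322,182)) ;print('lowfill',rect(c,L,60))
    p=blob(RD(h),(260,50,380,100) if k=='2' else (270,185,345,230));q=plane(c,p,157);print('red px',p.min(0),p.max(0))
    print('dark check',[h[y,x].tolist() for y,x in ((100,230),(90,220))])
E
```

```text
tray2 [ 495.8 -176.9   98.1  128.2   77. ]Traceback (most recent call last):
  File "<stdin>", line 13, in <module>
  File "h.py", line 27, in blob
    return max(cs,key=cv2.contourArea)[:,0].astype(float)
           ~~~^^^^^^^^^^^^^^^^^^^^^^^^
ValueError: max() iterable argument is empty
```

Emit:
apply_moves([
  {"claw": 1, "offset": [0.045, 0.015, 0], "delta_rot": [0, 0, 0]},
  {"claw": 1, "offset": [0.045, 0.0, 0], "delta_rot": [0, 0, 0]},
  {"claw": 1, "offset": [0.035, 0.0, 0], "delta_rot": [0, 0, 0]},
  {"claw": 1, "offset": [0, 0.0, 0], "delta_rot": [0, 0, 0]},
  {"claw": 1, "offset": [0, 0.0, 0], "delta_rot": [0, 0, 0]},
])

```text
time: 2.9
eef_pos: [543.7, 87.8, 379.0]
ee_rot: [0.779, 0.628, -0.0, 0.0]
contact_force: [0.9, 0.1, 0.2]
grip_width: 85.1
grip_force: 0.0
```

```bash
python3 - <<'E'
from h import *
c=cam('wrist');print(status.state()['eef_pos'])
im,h=snap('wrist')
cv2.imwrite('pics/w4.png',im[:,:,::-1])
o=OR(h);print('crateOR',rect(c,blob(cv2.morphologyEx(o,cv2.MORPH_CLOSE,np.ones((3,3))),(180,120,360,300)),48))
b=blob(BL(h),(150,0,370,200));print('blue',b.min(0),b.max(0),rect(c,b,67))
E
```

```text
[543.74519394  87.78588198 378.98968787]Traceback (most recent call last):
  File "<stdin>", line 5, in <module>
  File "h.py", line 27, in blob
    return max(cs,key=cv2.contourArea)[:,0].astype(float)
           ~~~^^^^^^^^^^^^^^^^^^^^^^^^
ValueError: max() iterable argument is empty
```

View pics/w4.png

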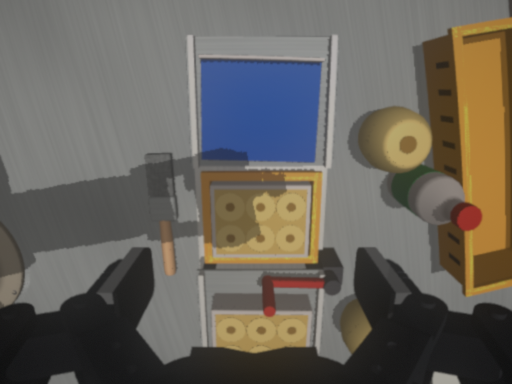

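The w4 view shows the sheet at x 201–322, y 58–163, with its lip at y≈57, the crate at x 200–325, y 170–264, and the arm closed with its post top at (269,310).

```bash
sed -i 's/^OR=.*/OR=lambda h:cv2.inRange(h,(15,150,60),(28,255,255))/; s/^RD=.*/RD=lambda h:cv2.inRange(h,(0,150,50),(8,255,255))|cv2.inRange(h,(172,150,50),(180,255,255))/' h.py
python3 - <<'E'
from h import *
im=cv2.imread('pics/w4.png');h=cv2.cvtColor(im,cv2.COLOR_BGR2HSV);c=cam('wrist')
print(h[176,260],h[258,230],h[290,268],h[220,204])
def rep(n,p,z): print(n,p.min(0),p.max(0),rect(c,p,z))
cl=lambda m,k:cv2.morphologyEx(m,cv2.MORPH_CLOSE,np.ones((k,k)))
rep('crateOR',blob(cl(OR(h),3),(190,165,335,270)),48)
rep('blue',blob(BL(h),(150,0,370,200)),67)
# lower tray: white rim => region inside the crate not orange
o=cl(OR(h),3);k=np.zeros_like(o);k[168:268,195:330]=o[168:268,195:330]
cs,hi=cv2.findContours(k,cv2.RETR_CCOMP,cv2.CHAIN_APPROX_NONE)
i=max(i for i in range(len(cs)) if hi[0][i][3]>=0 and cv2.contourArea(cs[i])>2000) if any(hi[0][i][3]>=0 and cv2.contourArea(cs[i])>2000 for i in range(len(cs))) else None
if i is not None: rep('inner48',cs[i][:,0].astype(float),48)
f=cv2.inRange(h,(12,60,30),(32,149,255));rep('lowfill',blob(cl(f,7),(213,185,308,254)),60)
c2=tuple(np.load('c2.npy',allow_pickle=True));h2=cv2.cvtColor(np.load('w2.npy'),cv2.COLOR_RGB2HSV)
p=blob(RD(h2),(270,30,380,80));print('red2',p.min(0),p.max(0),rect(c2,p,93)); 
p=blob(RD(h),(255,260,345,325));print('red4',p.min(0),p.max(0))
# rails: bright rows profile on row 100 
g=im[100].max(1);print(g[180:205],g[318:345]);print(plane(c,[(190,100),(334,100)],76))
# white lip rows
print(im[30:64,260].max(1))
E
```

```text
[ 16 140 120] [ 21 136 182] [  5 126  87] [ 17 148 119]
crateOR [205. 173.] [320. 262.] [530.5 -18.6 137.5 167.5  78.9]
blue [203.  66.] [317. 159.] [560.2 130.7 117.5 144.6  75.6]
lowfill [213. 189.] [307. 253.] [529.9 -16.1  96.8 136.9  77.6]
red2 [280.  41.] [348.  62.] [ 558.4 -103.6   19.6   81.    66. ]
red4 [273. 280.] [323. 287.]
[132 131 131 130 130 130 131 128 131 152 171 179 181 181 175 148 112 119
 136 136 128 132 144 146 146] [142 139 140 141 142 141 141 134 110  89 108 155 178 183 182 179 165 142
 130 128 128 128 127 128 129 129 128]
[[479.34279113 166.55098624  76.        ]
 [654.41831323 128.41890363  76.        ]]
[127 127 128 128 129 130 134 141 142 142 141 142 144 145 144 144 144 145
 144 143 144 144 144 143 143 150 164 168 148 109  89  94 108 135]
```

```bash
cat > m.py <<'E'
from h import *
def vline(g,rows,x0,x1,z,c,mode='bright'):
    P=[]
    for r in rows:
        s=g[r,x0:x1].astype(float);s=np.clip(s-np.percentile(s,60),0,None)
        if s.sum()>0: P.append((x0+(s*np.arange(x1-x0)).sum()/s.sum(),r))
    W=plane(c,P,z)[:,:2].astype(np.float32)
    vx,vy,x,y=cv2.fitLine(W,cv2.DIST_HUBER,0,.01,.01).ravel()
    if vy<0:vx,vy=-vx,-vy
    return np.array([x,y]),np.degrees(np.arctan2(-vx,vy))
def edge(c,b,z,sel):
    W=plane(c,b[sel],z)[:,:2].astype(np.float32);vx,vy,x,y=cv2.fitLine(W,cv2.DIST_HUBER,0,.01,.01).ravel()
    return np.array([x,y]),np.degrees(np.arctan2(vy,vx))
E
python3 - <<'E'
from m import *
im=cv2.imread('pics/w4.png');g=im.max(2);c=cam('wrist')
L=vline(g,range(50,145),183,199,76,c);Rr=vline(g,range(50,145),324,342,76,c);print('sheet rails',L,Rr)
c2=tuple(np.load('c2.npy',allow_pickle=True));i2=np.load('w2.npy');g2=i2.max(2)
print(g2[120,195:220],g2[120,330:352])
print('crate col prof',[ (r,*im[r,240].tolist()) for r in list(range(160,186,2))+list(range(248,276,2))])
h=cv2.cvtColor(im,cv2.COLOR_BGR2HSV);b=blob(BL(h),(150,0,370,200))
mid=(b[:,1]>75)&(b[:,1]<150);l=mid&(b[:,0]<260);r=mid&(b[:,0]>260)
t=(b[:,0]>215)&(b[:,0]<305);
for n,s in dict(l=l,r=r,top=t&(b[:,1]<100),bot=t&(b[:,1]>120)).items(): print(n,*edge(c,b,67,s),b[s].mean(0))
E
```

```text
sheet rails (array([484.28726, 177.95587], dtype=float32), np.float32(-12.292309)) (array([652.3034 , 132.02197], dtype=float32), np.float32(-12.198907))
[115 116 117 119 123 130 143 155 162 163 160 144 116 108 121 127 128 128
 129 135 151 159 156 148 155] [162 162 161 152 136 127 122 102  84  95 135 158 163 164 162 152 128 117
 116 117 116 115]
crate col prof [(160, 92, 70, 64), (162, 87, 86, 85), (164, 87, 87, 86), (166, 97, 98, 100), (168, 107, 109, 111), (170, 90, 96, 104), (172, 51, 79, 105), (174, 53, 88, 119), (176, 53, 88, 119), (178, 51, 87, 118), (180, 60, 86, 109), (182, 76, 80, 86), (184, 81, 84, 89), (248, 92, 146, 170), (250, 88, 143, 170), (252, 87, 143, 170), (254, 127, 153, 170), (256, 147, 160, 171), (258, 86, 157, 182), (260, 68, 141, 183), (262, 73, 132, 175), (264, 102, 113, 123), (266, 105, 111, 115), (268, 97, 102, 106), (270, 98, 103, 104), (272, 124, 129, 130), (274, 126, 130, 130)]
l [500.43814 146.50903] 63.188663 [213.8203125 115.4140625]
r [631.2079 124.3616] 77.598495 [314.04347826 108.77173913]
top [570.9932  180.94695] -4.2414923 [258.62585034  73.2244898 ]
bot [542.8327   81.45053] -21.749416 [260.65625 154.75   ]
```

```bash
cat >> m.py <<'E'
U=np.array([.9772,-.2122]);V=np.array([.2122,.9772])
def st(p): p=np.atleast_2d(p)[:,:2];return np.c_[p@U-522.45,p@V].round(1)
E
python3 - <<'E'
from m import *
im=cv2.imread('pics/w4.png');c=cam('wrist');h=cv2.cvtColor(im,cv2.COLOR_BGR2HSV)
print('crate y edges',st(plane(c,[(240,171),(280,171),(240,263.5),(280,263.5)],48)).tolist())
print('tray low rim',st(plane(c,[(260,181),(260,257)],60)).tolist())
m=cv2.inRange(h,(100,90,20),(130,255,255));b=blob(m,(185,40,335,175))
print(b.min(0),b.max(0))
q=st(plane(c,b,67));
for lo,hi in((90,110),(110,130),(130,150),(150,170),(170,190)):
    k=(q[:,1]>lo)&(q[:,1]<hi)
    if k.any():print(lo,q[k,0].min(),q[k,0].max())
for lo in(-60,-30,0,30,):
    k=(q[:,0]>lo)&(q[:,0]<lo+30)
    if k.any():print('y',lo,q[k,1].min(),q[k,1].max())
print('lip top px row 55..58',st(plane(c,[(230,57),(260,57),(300,59)],87)).tolist())
print('tray',st([495.8,-176.9]))
for n,p in dict(a=(725,57),b=(658,-235),cc=(611,-409),bot=(758,-22)).items(): print(n,st(p))
c2=tuple(np.load('c2.npy',allow_pickle=True));i2=np.load('w2.npy');h2=cv2.cvtColor(i2,cv2.COLOR_RGB2HSV)
p=blob(cv2.morphologyEx(tan(h2),cv2.MORPH_CLOSE,np.ones((5,5))),(205,75,335,190));q=st(plane(c2,p,112))
for lo in (-210,-190,-170,-150):
    k=(q[:,1]>lo)&(q[:,1]<lo+20);print('trayx',lo,q[k,0].min() if k.any() else 0,q[k,0].max() if k.any() else 0)
for lo in (-60,-30,0,30):
    k=(q[:,0]>lo)&(q[:,0]<lo+30);print('trayy',lo,q[k,1].min(),q[k,1].max())
E
```

```text
crate y edges [[-29.4, 167.7], [26.2, 167.6], [-31.2, 25.2], [29.1, 25.0]]
tray low rim [[-1.8, 156.4], [-1.4, 42.0]]
[201.  60.] [320. 161.]
170 -78.6 69.5
y -60 188.1 312.5
y -30 186.7 311.1
y 0 186.7 311.1
y 30 185.4 310.1
lip top px row 55..58 [[-38.0, 313.9], [-2.7, 313.8], [44.5, 311.7]]
tray [[ -0.4 -67.7]]
a [[173.9 209.5]]
b [[170.4 -90. ]]
cc [[ 161.4 -270. ]]
bot [[222.9 139.3]]
trayx -210 0 0
trayx -190 0 0
trayx -170 0 0
trayx -150 0 0
trayy -60 -115.3 -18.2
trayy -30 -116.3 -18.2
trayy 0 -116.1 -18.9
trayy 30 -117.1 -19.4
```

Emit:
apply_moves([
  {"claw": 1, "offset": [0.049, 0.003, 0], "delta_rot": [0, 0, 0]},
  {"claw": 1, "offset": [0.049, 0.003, 0], "delta_rot": [0, 0, 0]},
  {"claw": 1, "offset": [0.049, 0.002, 0], "delta_rot": [0, 0, 0]},
  {"claw": 1, "offset": [0, 0, 0.045], "delta_rot": [0, 0, 0]},
  {"claw": 1, "offset": [0, 0, 0.045], "delta_rot": [0, 0, 0]},
  {"claw": 1, "offset": [0, 0, 0.045], "delta_rot": [0, 0, 0]},
  {"claw": 1, "offset": [0, 0, 0.045], "delta_rot": [0, 0, 0]},
  {"claw": 1, "offset": [0, 0, 0.045], "delta_rot": [0, 0, 0]},
])

```text
time: 3.75
eef_pos: [582.9, 228.8, 152.9]
ee_rot: [0.779, 0.627, 0.0, 0.0]
contact_force: [1.9, 0.2, 0.0]
grip_width: 85.4
grip_force: 0.0
```

Emit:
apply_moves([
  {"claw": 1, "offset": [0, 0, 0.04], "delta_rot": [0, 0, 0]},
  {"claw": 1, "offset": [0, 0, 0.02], "delta_rot": [0, 0, 0]},
  {"claw": 1, "offset": [0, 0, 0], "delta_rot": [0, 0, 0]},
])

```text
time: 4.05
eef_pos: [581.6, 228.8, 91.5]
ee_rot: [0.779, 0.627, -0.003, -0.001]
contact_force: [0.1, -0.3, 0.3]
grip_width: 85.3
grip_force: 0.0
```

```bash
python3 - <<'E'
from m import *
s=status.state();p=s['eef_pos'];print(st(p)-[0,97],p,2*np.degrees(np.arctan2(s['ee_rot'][1],s['ee_rot'][0])),s['contact_force'],s['joints'])
im,_=snap('wrist','w5.png')
E
```

```text
[[ -2.6 250. ]] [581.61317718 228.77157101  91.45523848] 77.65283511589544 [ 0.09387336 -0.27495677  0.2982281 ] [ 1.87694740e-01  6.72209683e-01  1.34258207e+00 -3.22573249e-04
  1.13258897e+00  4.03331139e-01]
```

View pics/w5.png

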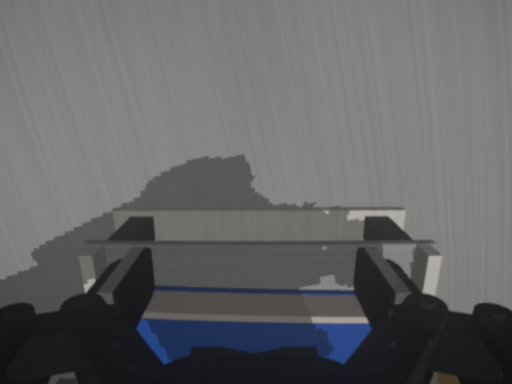

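The fingers straddle the ledge centre just outside the white lip, which runs along rows 290–320. I'll lower and make the first part of the push.

Emit:
apply_moves([
  {"claw": 1, "offset": [0, 0, 0.017], "delta_rot": [0, 0, 0]},
  {"claw": 1, "offset": [0, 0, 0], "delta_rot": [0, 0, 0]},
  {"claw": 1, "offset": [-0.01, 0, 0], "delta_rot": [0, 0, 0]},
  {"claw": 1, "offset": [-0.01, 0, 0], "delta_rot": [0, 0, 0]},
  {"claw": 1, "offset": [-0.01, 0, 0], "delta_rot": [0, 0, 0]},
  {"claw": 1, "offset": [-0.01, 0, 0], "delta_rot": [0, 0, 0]},
  {"claw": 1, "offset": [-0.01, 0, 0], "delta_rot": [0, 0, 0]},
  {"claw": 1, "offset": [0, 0, 0], "delta_rot": [0, 0, 0]},
])

```text
time: 4.9
eef_pos: [571.8, 180.9, 77.5]
ee_rot: [0.779, 0.627, -0.0, 0.0]
contact_force: [0.8, 1.3, -0.3]
grip_width: 85.4
grip_force: 0.0
```

```bash
cat >> m.py <<'E'
def sheet(f=None,z=67):
    im,h=snap('top',f);c=cam('top')
    b=blob(cv2.inRange(h,(100,110,30),(130,255,255)),(165,165,310,280))
    q=st(plane(c,b,z))-[0,97];(x,y),(w,hh),a=cv2.minAreaRect(q.astype(np.float32))
    print('sheet st rect',np.round([x,y,w,hh,a],1))
def me():
    s=status.state();p=s['eef_pos'];print('tcp',(st(p)-[0,97]).tolist(),p[2].round(1),'yaw',2*np.degrees(np.arctan2(s['ee_rot'][1],s['ee_rot'][0])).round(2),'F',s['contact_force'].round(1),'t',s['time'])
E
python3 - <<'E'
from m import *
me();sheet('t5.png')
im=cv2.imread('pics/top0.png');h=cv2.cvtColor(im,cv2.COLOR_BGR2HSV);b=blob(cv2.inRange(h,(100,110,30),(130,255,255)),(165,165,310,280))
print('start',cv2.minAreaRect((st(plane(cam('top'),b,67))-[0,97]).astype(np.float32)))
E
```

```text
tcp [[-2.0, 201.10000000000002]] 77.5 yaw 77.72 F [ 0.8  1.3 -0.3] t 4.9
sheet st rect [ -4.1 114.5 148.2 109.5   0.4]
start ((-5.27099609375, 152.13247680664062), (125.21642303466797, 148.14584350585938), 88.3780517578125)
```

Emit:
apply_moves([
  {"claw": 1, "offset": [-0.015, 0.0005, 0], "delta_rot": [0, 0, 0]},
  {"claw": 1, "offset": [-0.015, 0.0005, 0], "delta_rot": [0, 0, 0]},
  {"claw": 1, "offset": [-0.015, 0.0005, 0], "delta_rot": [0, 0, 0]},
  {"claw": 1, "offset": [-0.015, 0.0005, 0], "delta_rot": [0, 0, 0]},
  {"claw": 1, "offset": [-0.015, 0.0005, 0], "delta_rot": [0, 0, 0]},
  {"claw": 1, "offset": [-0.015, 0.0005, 0], "delta_rot": [0, 0, 0]},
  {"claw": 1, "offset": [-0.012, 0.0005, 0], "delta_rot": [0, 0, 0]},
  {"claw": 1, "offset": [0, 0, 0], "delta_rot": [0, 0, 0]},
])

```text
time: 5.75
eef_pos: [553.7, 80.3, 77.3]
ee_rot: [0.779, 0.627, -0.0, 0.0]
contact_force: [0.0, 0.3, 0.9]
grip_width: 85.4
grip_force: 0.0
```

```bash
python3 - <<'E'
from m import *
me();sheet('t6.png')
E
```

```text
tcp [[1.6, 99.0]] 77.3 yaw 77.7 F [0.  0.3 0.9] t 5.75
sheet st rect [ -0.7  -0.3  83.3 146.5  89.8]
```

Emit:
apply_moves([
  {"claw": 1, "offset": [-0.006, 0, 0], "delta_rot": [0, 0, 0]},
  {"claw": 1, "offset": [-0.006, 0, 0], "delta_rot": [0, 0, 0]},
  {"claw": 1, "offset": [-0.006, 0, 0], "delta_rot": [0, 0, 0]},
  {"claw": 1, "offset": [0, 0, 0], "delta_rot": [0, 0, 0]},
  {"claw": 1, "offset": [0.02, 0, 0], "delta_rot": [0, 0, 0]},
  {"claw": 1, "offset": [0, 0, -0.04], "delta_rot": [0, 0, 0]},
  {"claw": 1, "offset": [0, 0, -0.04], "delta_rot": [0, 0, 0]},
  {"claw": 1, "offset": [0, 0, -0.04], "delta_rot": [0, 0, 0]},
])

```text
time: 6.6
eef_pos: [554.0, 84.1, 198.7]
ee_rot: [0.778, 0.628, -0.0, -0.0]
contact_force: [0.9, 0.4, 0.2]
grip_width: 85.5
grip_force: 0.0
```

Emit:
apply_moves([
  {"claw": 1, "offset": [-0.03, 0, -0.04], "delta_rot": [0, 0, 0]},
  {"claw": 1, "offset": [-0.03, 0, -0.04], "delta_rot": [0, 0, 0]},
  {"claw": 1, "offset": [-0.03, 0, -0.04], "delta_rot": [0, 0, 0]},
  {"claw": 1, "offset": [-0.03, 0, -0.04], "delta_rot": [0, 0, 0]},
  {"claw": 0.5, "offset": [0, 0, 0], "delta_rot": [0, 0, 0]},
  {"claw": 0, "offset": [0, 0, 0], "delta_rot": [0, 0, 0]},
])

```text
time: 7.2
eef_pos: [528.9, -33.8, 357.5]
ee_rot: [0.779, 0.627, 0.0, 0.0]
contact_force: [0.3, 0.3, -0.9]
grip_width: 59.3
grip_force: 0.0
```

```bash
python3 - <<'E'
from m import *
me();c=cam('wrist');im,h=snap('wrist','w7.png')
b=blob(cv2.inRange(h,(100,90,20),(130,255,255)),(180,20,360,300));print(b.min(0),b.max(0))
for z in(65,):
    q=st(plane(c,b,z))-[0,97];print(cv2.minAreaRect(q.astype(np.float32)))
sheet('t7.png',65)
E
```

```text
tcp [[1.5, -17.799999999999997]] 357.5 yaw 77.72 F [ 0.3  0.3 -0.9] t 7.2
[193.  83.] [315. 182.]
((1.899993896484375, 4.749992370605469), (147.5999755859375, 122.69998168945312), 0.0)
sheet st rect [-31.5  -9.9  99.9  79.9  86. ]
```

View pics/w7.png

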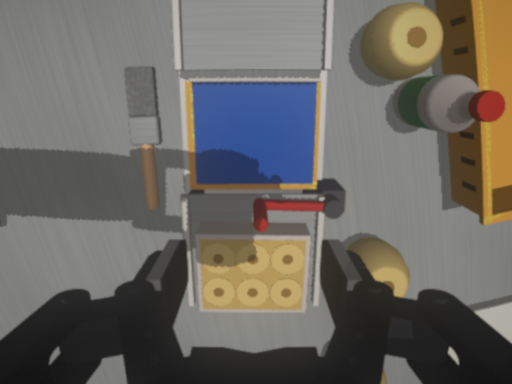

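The sheet now lies over the crate at x 193–315, y 83–182. The stop arm is still closed, with its post at (261,212), and the fruit and bottle have not moved. I'll check the sheet's lateral offset against the crate and rails.

```bash
python3 - <<'E'
from m import *
im=cv2.imread('pics/w7.png');g=im.max(2);c=cam('wrist')
L=vline(g,range(5,62),170,186,76,c);Rr=vline(g,range(5,62),320,336,76,c)
print('rails',(st(L[0])-[0,97]).tolist(),L[1],(st(Rr[0])-[0,97]).tolist(),Rr[1])
sat=cv2.cvtColor(im,cv2.COLOR_BGR2HSV)
for r in(100,140,170):
    print(r,[tuple(x) for x in sat[r,174:200:2].tolist()],'|',[tuple(x) for x in sat[r,308:332:2].tolist()])
print(st(plane(c,[(183,140),(320,140)],48)),st(plane(c,[(192,140),(317,140)],65)))
b=blob(cv2.inRange(sat,(100,90,20),(130,255,255)),(180,20,360,300));q=st(plane(c,b,65))-[0,97]
for lo in(-40,-10,20,45):
    k=(q[:,1]>lo)&(q[:,1]<lo+15);print(lo,q[k,0].min(),q[k,0].max())
for lo in(-60,-20,20,50):
    k=(q[:,0]>lo)&(q[:,0]<lo+15);print('y',lo,q[k,1].min(),q[k,1].max())
# red post top
p=blob(cv2.inRange(sat,(0,110,50),(9,255,255))|cv2.inRange(sat,(172,110,50),(180,255,255)),(245,190,335,240));print('red',p.min(0),p.max(0))
print('post pred px',proj(c,[[*(U*(522.45+8)+V*(97-82)),157],[*(U*(522.45+98)+V*(97-82)),157]]))
E
```

```text
rails [[-88.2, 121.9]] -12.148171 [[85.0, 123.69999999999999]] -11.908268
100 [(40, 6, 135), (40, 6, 135), (40, 6, 136), (25, 9, 162), (18, 13, 189), (17, 19, 189), (18, 114, 190), (19, 148, 190), (22, 142, 190), (28, 81, 157), (111, 133, 148), (111, 144, 152), (112, 143, 152)] | [(111, 146, 157), (111, 145, 157), (111, 146, 157), (111, 137, 153), (16, 69, 148), (20, 140, 189), (18, 65, 191), (18, 13, 192), (20, 12, 188), (20, 5, 152), (60, 4, 136), (60, 2, 136)]
140 [(40, 6, 138), (30, 4, 138), (40, 5, 140), (40, 5, 140), (20, 9, 162), (16, 15, 184), (17, 25, 185), (18, 125, 188), (18, 153, 190), (19, 152, 190), (22, 56, 140), (111, 144, 147), (111, 152, 149)] | [(111, 154, 154), (111, 154, 154), (111, 149, 152), (171, 27, 130), (18, 143, 189), (17, 83, 190), (20, 12, 187), (17, 10, 183), (30, 5, 149), (0, 0, 133), (60, 2, 135), (60, 2, 136)]
170 [(40, 6, 136), (30, 6, 136), (40, 6, 138), (20, 6, 136), (30, 6, 137), (17, 11, 159), (20, 14, 169), (15, 24, 147), (15, 122, 127), (16, 142, 124), (16, 137, 119), (129, 51, 85), (113, 127, 94)] | [(111, 154, 149), (111, 152, 149), (116, 89, 137), (18, 145, 180), (18, 127, 190), (17, 26, 184), (20, 13, 183), (20, 9, 164), (30, 2, 135), (45, 4, 137), (45, 4, 134), (45, 4, 133)]
[[-91.5  93.5]
 [ 85.6  93.6]] [[-76.7  95.6]
 [ 78.6  95.8]]
-40 -72.7 74.0
-10 -72.9 74.0
20 -73.1 73.9
45 -73.1 73.8
y -60 -55.3 66.9
y -20 -55.2 66.69999999999999
y 20 -55.2 66.80000000000001
y 50 -55.1 67.0
red [254. 199.] [324. 231.]
post pred px [[261.12170473 228.60539096]
 [346.72541965 228.51739609]]
```

```bash
python3 - <<'E'
from m import *
im=cv2.imread('pics/w7.png');c=cam('wrist');g=im.max(2)
print('66-88',[(r,g[r,230],int(im[r,230,2])-int(im[r,230,0])) for r in range(64,90)])
print('176-204',[(r,g[r,230],int(im[r,230,2])-int(im[r,230,0])) for r in range(178,206)])
print('post col',[(r,*im[r,261].tolist()) for r in range(198,238,2)])
S=lambda x,y,z:[*(U*(522.45+x)+V*(97+y)),z]
print(proj(c,[S(-20,82,62),S(-20,64,48),S(-20,-60,65),S(-20,-64,48),S(-20,-72,67),S(-20,-109,112),S(8,-82,157),S(8,-82,94)]).round(1).tolist())
im=cv2.imread('pics/w4.png');print('w4 rows',[(r,int(im[r,240].max()),int(im[r,240,2])-int(im[r,240,0])) for r in list(range(158,188))+list(range(246,276))])
E
```

```text
66-88 [(64, np.uint8(150), 2), (65, np.uint8(150), 2), (66, np.uint8(149), 1), (67, np.uint8(150), 1), (68, np.uint8(144), 1), (69, np.uint8(123), 1), (70, np.uint8(117), 3), (71, np.uint8(120), 3), (72, np.uint8(121), 4), (73, np.uint8(121), 4), (74, np.uint8(121), 4), (75, np.uint8(121), 4), (76, np.uint8(124), 4), (77, np.uint8(139), 6), (78, np.uint8(167), 9), (79, np.uint8(181), 12), (80, np.uint8(169), 10), (81, np.uint8(134), 3), (82, np.uint8(105), -20), (83, np.uint8(108), -49), (84, np.uint8(129), -68), (85, np.uint8(150), -84), (86, np.uint8(155), -88), (87, np.uint8(156), -90), (88, np.uint8(155), -89), (89, np.uint8(154), -88)]
176-204 [(178, np.uint8(94), -53), (179, np.uint8(94), -52), (180, np.uint8(94), -52), (181, np.uint8(93), -51), (182, np.uint8(91), -42), (183, np.uint8(81), -7), (184, np.uint8(103), 41), (185, np.uint8(118), 66), (186, np.uint8(122), 70), (187, np.uint8(122), 69), (188, np.uint8(121), 59), (189, np.uint8(119), 35), (190, np.uint8(116), 12), (191, np.uint8(115), 6), (192, np.uint8(112), 5), (193, np.uint8(101), 5), (194, np.uint8(85), 2), (195, 
[... 1032 characters left out ...]
 116, 63), (174, 119, 66), (175, 118, 66), (176, 119, 66), (177, 119, 67), (178, 118, 67), (179, 117, 64), (180, 109, 49), (181, 94, 24), (182, 86, 10), (183, 86, 8), (184, 89, 8), (185, 98, 9), (186, 106, 10), (187, 109, 10), (246, 179, 78), (247, 175, 78), (248, 170, 78), (249, 171, 82), (250, 170, 82), (251, 170, 83), (252, 170, 83), (253, 170, 72), (254, 170, 43), (255, 170, 22), (256, 171, 24), (257, 176, 55), (258, 182, 96), (259, 183, 112), (260, 183, 115), (261, 182, 115), (262, 175, 102), (263, 150, 60), (264, 123, 21), (265, 115, 10), (266, 115, 10), (267, 113, 9), (268, 106, 9), (269, 97, 8), (270, 104, 6), (271, 121, 5), (272, 130, 6), (273, 130, 5), (274, 130, 4), (275, 131, 5)]
```

The sheet is within about 2 mm of centre and square. Next is the stop arm: I'll pinch its post from above at station (8,-80).

Emit:
apply_moves([
  {"claw": 0.5, "offset": [-0.031, 0.003, 0.02], "delta_rot": [0, 0, 0]},
  {"claw": 0.5, "offset": [-0.031, 0.0035, 0.04], "delta_rot": [0, 0, 0]},
  {"claw": 0.5, "offset": [0, 0, 0.045], "delta_rot": [0, 0, 0]},
  {"claw": 0.5, "offset": [0, 0, 0.045], "delta_rot": [0, 0, 0]},
  {"claw": 0.5, "offset": [0, 0, 0.02], "delta_rot": [0, 0, 0]},
  {"claw": 0.5, "offset": [0, 0, 0], "delta_rot": [0, 0, 0]},
  {"claw": 0.5, "offset": [0, 0, 0], "delta_rot": [0, 0, 0]},
])

```text
time: 8.0
eef_pos: [522.4, -94.4, 188.1]
ee_rot: [0.778, 0.628, -0.0, -0.0]
contact_force: [0.1, 0.4, 0.3]
grip_width: 42.7
grip_force: 0.0
```

```bash
python3 - <<'E'
from m import *
me();print(status.state()['grip_width']);im,_=snap('wrist','w8.png')
c=cam('wrist');S=lambda x,y,z:[*(U*(522.45+x)+V*(97+y)),z];print(proj(c,[S(8,-79.5,157)]))
a,_=snap('top');v=cv2.resize(a[165:285,205:365],(480,360));cv2.imwrite('pics/w8b.png',np.hstack([cv2.resize(im,(320,360)),v])[:,:,::-1])
E
```

```text
tcp [[8.1, -78.4]] 188.1 yaw 77.86 F [0.1 0.4 0.3] t 8.0
42.69565695812025
[[253.87139102 234.51724989]]
```

View pics/w8b.png

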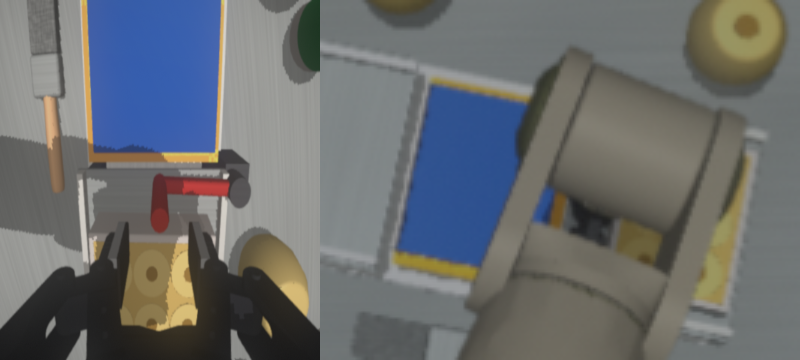

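The post top, at about (256,231) in the full picture, lies between the fingers within 1–2 mm of the prediction. I'll descend and pinch lightly.

Emit:
apply_moves([
  {"claw": 0.5, "offset": [0, 0.001, 0.032], "delta_rot": [0, 0, 0]},
  {"claw": 0.5, "offset": [0, 0, 0.031], "delta_rot": [0, 0, 0]},
  {"claw": 0.5, "offset": [0, 0, 0], "delta_rot": [0, 0, 0]},
  {"claw": 0.1, "offset": [0, 0, 0], "delta_rot": [0, 0, 0]},
  {"claw": 0.1, "offset": [0, 0, 0], "delta_rot": [0, 0, 0]},
  {"claw": 0.1, "offset": [0, 0, 0], "delta_rot": [0, 0, 0]},
  {"claw": 0.1, "offset": [0, 0, 0], "delta_rot": [0, 0, 0]},
], force=20)

```text
time: 8.8
eef_pos: [523.2, -95.3, 127.0]
ee_rot: [0.778, 0.628, 0.0, 0.001]
contact_force: [-5.2, 0.0, 6.1]
grip_width: 15.1
grip_force: 21.8
```

Emit:
apply_moves([
  {"claw": 0.1, "offset": [0.0156, 0.0014, 0], "delta_rot": [0, 0, 0]},
  {"claw": 0.1, "offset": [0.0152, 0.0041, 0], "delta_rot": [0, 0, 0]},
  {"claw": 0.1, "offset": [0.0142, 0.0066, 0], "delta_rot": [0, 0, 0]},
  {"claw": 0.1, "offset": [0.0129, 0.009, 0], "delta_rot": [0, 0, 0]},
  {"claw": 0.1, "offset": [0, 0, 0], "delta_rot": [0, 0, 0]},
])

```text
time: 9.3
eef_pos: [556.5, -40.9, 127.0]
ee_rot: [0.778, 0.628, 0.001, -0.001]
contact_force: [-6.9, 9.9, 7.4]
grip_width: 15.5
grip_force: 22.1
```

Emit:
apply_moves([
  {"claw": 0.1, "offset": [0.0111, 0.0111, 0], "delta_rot": [0, 0, 0]},
  {"claw": 0.1, "offset": [0.009, 0.0129, 0], "delta_rot": [0, 0, 0]},
  {"claw": 0.1, "offset": [0.0066, 0.0142, 0], "delta_rot": [0, 0, 0]},
  {"claw": 0.1, "offset": [0.0041, 0.0152, 0], "delta_rot": [0, 0, 0]},
  {"claw": 0.1, "offset": [0.0014, 0.0146, 0], "delta_rot": [0, 0, 0]},
  {"claw": 0.1, "offset": [0, 0, 0], "delta_rot": [0, 0, 0]},
])

```text
time: 9.9
eef_pos: [630.4, -24.6, 126.7]
ee_rot: [0.778, 0.628, 0.001, -0.0]
contact_force: [0.7, 7.0, -0.0]
grip_width: 15.3
grip_force: 21.2
```

```bash
python3 - <<'E'
from m import *
me();print(status.state()['grip_width'],status.state()['grip_force'])
E
```

```text
tcp [[98.8, 12.700000000000003]] 126.7 yaw 77.84 F [ 0.7  7.  -0. ] t 9.9
15.312241733927001 21.24803513288498
```

Emit:
apply_moves([
  {"claw": 0.1, "offset": [0, 0.002, 0], "delta_rot": [0, 0, 0]},
  {"claw": 0.1, "offset": [0, 0, 0], "delta_rot": [0, 0, 0]},
])

```text
time: 10.1
eef_pos: [630.6, -24.6, 126.7]
ee_rot: [0.778, 0.628, 0.0, -0.002]
contact_force: [-8.6, 8.8, 3.8]
grip_width: 15.2
grip_force: 21.7
```

Emit:
apply_moves([
  {"claw": 0.1, "offset": [0, 0.002, 0], "delta_rot": [0, 0, 0]},
  {"claw": 0.1, "offset": [0, 0, 0], "delta_rot": [0, 0, 0]},
])

```text
time: 10.3
eef_pos: [630.8, -24.6, 126.5]
ee_rot: [0.778, 0.628, -0.002, -0.003]
contact_force: [-19.8, 8.6, 8.5]
grip_width: 15.8
grip_force: 23.2
```

The stop is reached with the wrist force rising. I'll relax, release and lift, then travel to behind the second tray.

Emit:
apply_moves([
  {"claw": 0.1, "offset": [0, -0.0035, 0], "delta_rot": [0, 0, 0]},
  {"claw": 0.4, "offset": [0, 0, 0], "delta_rot": [0, 0, 0]},
  {"claw": 0.4, "offset": [0, 0, 0], "delta_rot": [0, 0, 0]},
  {"claw": 0.4, "offset": [0, 0, -0.04], "delta_rot": [0, 0, 0]},
  {"claw": 0.4, "offset": [0, 0, -0.045], "delta_rot": [0, 0, 0]},
  {"claw": 1, "offset": [0, 0, -0.045], "delta_rot": [0, 0, 0]},
  {"claw": 1, "offset": [-0.044, -0.016, -0.02], "delta_rot": [0, 0, 0]},
  {"claw": 1, "offset": [-0.044, -0.016, 0], "delta_rot": [0, 0, 0]},
])

```text
time: 11.1
eef_pos: [580.9, -105.5, 278.7]
ee_rot: [0.778, 0.629, 0.002, 0.003]
contact_force: [0.9, -0.6, -0.1]
grip_width: 75.8
grip_force: 0.0
```

Emit:
apply_moves([
  {"claw": 1, "offset": [-0.044, -0.016, 0], "delta_rot": [0, 0, 0]},
  {"claw": 1, "offset": [-0.044, -0.016, 0], "delta_rot": [0, 0, 0]},
  {"claw": 1, "offset": [-0.044, -0.017, 0], "delta_rot": [0, 0, 0]},
  {"claw": 1, "offset": [-0.044, -0.017, 0], "delta_rot": [0, 0, 0]},
  {"claw": 1, "offset": [0, 0, 0], "delta_rot": [0, 0, 0]},
  {"claw": 1, "offset": [0, 0, 0], "delta_rot": [0, 0, 0]},
])

```text
time: 11.7
eef_pos: [478.4, -263.5, 275.2]
ee_rot: [0.779, 0.627, 0.0, 0.001]
contact_force: [0.1, 0.2, -0.6]
grip_width: 85.1
grip_force: 0.0
```

```bash
python3 - <<'E'
from m import *
me();c=cam('wrist');im,h=snap('wrist','w9.png')
r=cv2.inRange(h,(0,110,50),(9,255,255))|cv2.inRange(h,(172,110,50),(180,255,255));p=blob(r,(280,0,480,200));print('red',p.min(0),p.max(0))
q=st(plane(c,p,93))-[0,98.5];print(cv2.minAreaRect(q.astype(np.float32)))
m=cv2.morphologyEx(tan(h),cv2.MORPH_CLOSE,np.ones((5,5)));m[:, :150]=0;m[:,350:]=0
b=blob(m,(150,60,350,330));print(b.min(0),b.max(0))
t=st(plane(c,b,112))-[0,98.5];print('tray',cv2.minAreaRect(t.astype(np.float32)))
S=lambda x,y,z:[*(U*(522.45+x)+V*(98.5+y)),z];print(proj(c,[S(98,-82,93),S(98,8,157),S(98,8,93)]).round().tolist())
E
```

```text
tcp [[0.9, -253.0]] 275.2 yaw 77.68 F [ 0.1  0.2 -0.6] t 11.7Traceback (most recent call last):
  File "<stdin>", line 3, in <module>
  File "h.py", line 27, in blob
    return max(cs,key=cv2.contourArea)[:,0].astype(float)
           ~~~^^^^^^^^^^^^^^^^^^^^^^^^
ValueError: max() iterable argument is empty
```

View pics/w9.png

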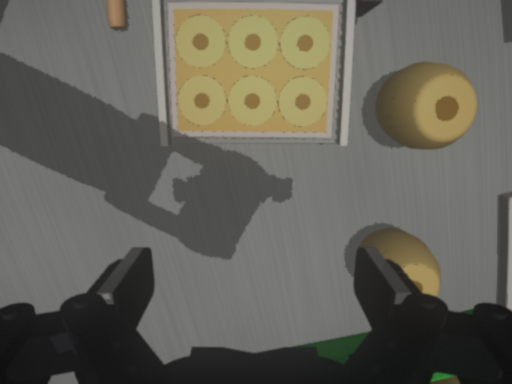

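The tray sits undisturbed on its ledge at x 165–340, y up to 138, with the fingers behind it. That was my last picture, so I'll use numbers from here.

```bash
cat >> m.py <<'E'
O=98.5
S=lambda x,y,z:[*(U*(522.45+x)+V*(O+y)),z]
RED=lambda h:cv2.inRange(h,(0,110,50),(9,255,255))|cv2.inRange(h,(172,110,50),(180,255,255))
def edges(q,dx=(-50,-20,10,40),dy=(-40,-15,10,35),o=(0,0),w=12):
    for a in dx:
        k=(abs(q[:,0]-o[0]-a)<w);print(' at x',a,'y',q[k,1].min() if k.any() else None,q[k,1].max() if k.any() else None)
    for a in dy:
        k=(abs(q[:,1]-o[1]-a)<w);print(' at y',a,'x',q[k,0].min() if k.any() else None,q[k,0].max() if k.any() else None)
E
python3 - <<'E'
from m import *
me();c=cam('top');im,h=snap('top');x0,y0=240,165
p=blob(RED(h),(225,165,320,250));print('red px',p.min(0),p.max(0));q=st(plane(c,p,93))-[0,O];print(cv2.minAreaRect(q.astype(np.float32)))
print('pred',proj(c,[S(98,-82,93),S(98,8,93),S(98,8,157)]).round(1).tolist())
b=blob(cv2.inRange(h,(100,110,30),(130,255,255)),(165,165,310,280));print('sheet');edges(st(plane(c,b,65))-[0,O])
cw=cam('wrist');im,h=snap('wrist')
m=cv2.morphologyEx(cv2.inRange(h,(12,70,40),(32,255,255)),cv2.MORPH_CLOSE,np.ones((5,5)))
b=blob(m,(166,0,342,140));print('tray',b.min(0),b.max(0));edges(st(plane(cw,b,112))-[0,O],o=(0,-165))
E
```

```text
tcp [[1.2, -252.0]] 275.1 yaw 77.78 F [0.1 0.4 0. ] t 11.75
red px [264. 181.] [295. 195.]
((96.72816467285156, -29.470355987548828), (85.3759765625, 21.60106658935547), 81.66001892089844)
pred [[299.0, 193.2], [265.0, 186.3], [265.9, 182.2]]
sheet
 at x -50 y -59.3 64.19999999999999
 at x -20 y -58.9 64.4
 at x 10 y -59.0 64.1
 at x 40 y -59.1 63.80000000000001
 at y -40 x -73.9 72.6
 at y -15 x -73.4 72.5
 at y 10 x -73.5 72.5
 at y 35 x -73.6 72.5
tray [174.  11.] [332. 134.]
 at x -50 y -214.3 -116.7
 at x -20 y -214.3 -117.2
 at x 10 y -215.2 -117.2
 at x 40 y -215.1 -117.7
 at y -40 x -65.4 63.0
 at y -15 x -64.9 63.4
 at y 10 x -64.6 63.7
 at y 35 x -64.2 64.1
```

The stop arm matches its open prediction and the sheet is centred within about 1 mm. I'll lower behind the tray and push.

Emit:
apply_moves([
  {"claw": 1, "offset": [0, -0.001, 0.045], "delta_rot": [0, 0, 0]},
  {"claw": 1, "offset": [0, 0, 0.045], "delta_rot": [0, 0, 0]},
  {"claw": 1, "offset": [0, 0, 0.045], "delta_rot": [0, 0, 0]},
  {"claw": 1, "offset": [0, 0, 0.035], "delta_rot": [0, 0, 0]},
  {"claw": 1, "offset": [0, 0, 0.017], "delta_rot": [0, 0, 0]},
  {"claw": 1, "offset": [0, 0, 0], "delta_rot": [0, 0, 0]},
  {"claw": 1, "offset": [0, 0, 0], "delta_rot": [0, 0, 0]},
])

```text
time: 12.55
eef_pos: [478.4, -262.1, 88.3]
ee_rot: [0.778, 0.628, 0.0, 0.0]
contact_force: [0.1, -0.4, 0.0]
grip_width: 85.2
grip_force: 0.0
```

Emit:
apply_moves([
  {"claw": 1, "offset": [0.01, 0, 0], "delta_rot": [0, 0, 0]},
  {"claw": 1, "offset": [0.008, 0, 0], "delta_rot": [0, 0, 0]},
  {"claw": 1, "offset": [0.006, 0, 0], "delta_rot": [0, 0, 0]},
  {"claw": 1, "offset": [0.006, 0, 0], "delta_rot": [0, 0, 0]},
  {"claw": 1, "offset": [0.008, 0, 0], "delta_rot": [0, 0, 0]},
  {"claw": 1, "offset": [0.01, 0, 0], "delta_rot": [0, 0, 0]},
  {"claw": 1, "offset": [0.01, 0, 0], "delta_rot": [0, 0, 0]},
])

```text
time: 13.25
eef_pos: [490.5, -206.2, 88.5]
ee_rot: [0.778, 0.628, -0.0, 0.002]
contact_force: [-2.2, -5.4, 4.5]
grip_width: 85.4
grip_force: 2.8
```

```bash
python3 - <<'E'
from m import *
me()
E
```

```text
tcp [[0.6, -194.4]] 88.5 yaw 77.8 F [-2.2 -5.4  4.5] t 13.25
```

Emit:
apply_moves([
  {"claw": 1, "offset": [0.014, 0, 0], "delta_rot": [0, 0, 0]},
  {"claw": 1, "offset": [0.015, 0, 0], "delta_rot": [0, 0, 0]},
  {"claw": 1, "offset": [0.015, 0, 0], "delta_rot": [0, 0, 0]},
  {"claw": 1, "offset": [0.015, 0, 0], "delta_rot": [0, 0, 0]},
  {"claw": 1, "offset": [0.015, 0, 0], "delta_rot": [0, 0, 0]},
  {"claw": 1, "offset": [0.015, 0, 0], "delta_rot": [0, 0, 0]},
  {"claw": 1, "offset": [0.011, 0, 0], "delta_rot": [0, 0, 0]},
  {"claw": 1, "offset": [0, 0, 0], "delta_rot": [0, 0, 0]},
])

```text
time: 14.05
eef_pos: [511.1, -106.4, 87.4]
ee_rot: [0.778, 0.629, 0.0, -0.0]
contact_force: [-0.1, -0.1, -0.9]
grip_width: 85.3
grip_force: 0.0
```

```bash
cat >> m.py <<'E'
def tray(n,roi,z=110,o=(0,0)):
    c=cam(n);im,h=snap(n);m=cv2.morphologyEx(cv2.inRange(h,(12,60,40),(32,255,255)),cv2.MORPH_CLOSE,np.ones((5,5)))
    b=blob(m,roi);print('tray',n,b.min(0),b.max(0));edges(st(plane(c,b,z))-[0,O],o=o)
    return c,h
E
python3 - <<'E'
from m import *
me();c,h=tray('wrist',(140,20,370,300),o=(0,-20))
m=cv2.inRange(h,(100,90,20),(130,255,255));print('blue n',cv2.countNonZero(m))
tray('top',(222,180,320,290),o=(0,-20))
E
```

```text
tcp [[-0.4, -92.5]] 87.4 yaw 77.88 F [-0.1 -0.1 -0.9] t 14.05
tray wrist [140.  20.] [369. 246.]
 at x -50 y -76.5 -30.599999999999994
 at x -20 y -76.4 -1.5
 at x 10 y -76.2 -1.5999999999999943
 at x 40 y -76.3 -1.2000000000000028
 at y -40 x -41.7 40.1
 at y -15 x -39.4 37.7
 at y 10 x -37.4 35.6
 at y 35 x None None
blue n 0
tray top [229. 191.] [286. 259.]
 at x -50 y -31.599999999999994 22.299999999999997
 at x -20 y -36.6 22.400000000000006
 at x 10 y -43.1 22.5
 at x 40 y -48.2 22.700000000000003
 at y -40 x 47.1 73.3
 at y -15 x -66.3 75.3
 at y 10 x -89.0 75.3
 at y 35 x -89.1 73.7
```

Emit:
apply_moves([
  {"claw": 1, "offset": [0.008, 0, 0], "delta_rot": [0, 0, 0]},
  {"claw": 1, "offset": [0.008, 0, 0], "delta_rot": [0, 0, 0]},
  {"claw": 1, "offset": [0.006, 0, 0], "delta_rot": [0, 0, 0]},
  {"claw": 1, "offset": [0.003, 0, 0], "delta_rot": [0, 0, 0]},
  {"claw": 1, "offset": [0, 0, 0], "delta_rot": [0, 0, 0]},
  {"claw": 1, "offset": [-0.03, 0, 0], "delta_rot": [0, 0, 0]},
  {"claw": 1, "offset": [-0.02, 0, -0.04], "delta_rot": [0, 0, 0]},
  {"claw": 1, "offset": [0, 0, -0.045], "delta_rot": [0, 0, 0]},
])

```text
time: 14.95
eef_pos: [504.7, -133.9, 172.6]
ee_rot: [0.779, 0.627, -0.001, -0.002]
contact_force: [1.4, -0.5, 0.2]
grip_width: 85.4
grip_force: 0.0
```

Emit:
apply_moves([
  {"claw": 1, "offset": [0, 0, -0.045], "delta_rot": [0, 0, 0]},
  {"claw": 1, "offset": [0, 0, -0.045], "delta_rot": [0, 0, 0]},
  {"claw": 1, "offset": [0.03, 0, -0.045], "delta_rot": [0, 0, 0]},
  {"claw": 1, "offset": [0.04, 0, -0.045], "delta_rot": [0, 0, 0]},
  {"claw": 1, "offset": [0.04, 0, 0], "delta_rot": [0, 0, 0]},
  {"claw": 1, "offset": [0, 0, 0], "delta_rot": [0, 0, 0]},
  {"claw": 1, "offset": [0, 0, 0], "delta_rot": [0, 0, 0]},
])

```text
time: 15.65
eef_pos: [527.0, -33.3, 341.3]
ee_rot: [0.778, 0.629, -0.0, -0.0]
contact_force: [0.2, -0.1, -0.7]
grip_width: 85.4
grip_force: 0.0
```

```bash
cat >> m.py <<'E'
def final():
    me();c=cam('wrist');im,h=snap('wrist');g=im.max(2)
    P=proj(c,[S(0,0,110),S(-87,120,76),S(87,120,76),S(0,82,62),S(0,-72,67)]).round(1);print('pred',P.tolist())
    m=cv2.inRange(h,(12,60,40),(32,200,255))
    x,y=P[0].astype(int);roi=(x-85,max(y-62,0),x+85,y+62)
    nl=cv2.morphologyEx(m,cv2.MORPH_OPEN,np.ones((5,5)));b=blob(nl,roi);print('fill',b.min(0),b.max(0));edges(st(plane(c,b,110))-[0,O])
    bl=cv2.inRange(h,(100,80,20),(130,255,255));n,l,s,_=cv2.connectedComponentsWithStats(bl);print('blue',[r.tolist() for r in s[1:] if r[4]>15])
    np.save('f.npy',im);return c,im,h
E
python3 - <<'E'
from m import *
c,im,h=final()
r=int(proj(c,[S(0,0,65)])[0,1])
print('row',r,[(x,*h[r,x].tolist()) for x in list(range(160,205,2))+list(range(300,345,2))])
E
```

```text
tcp [[-0.4, -17.700000000000003]] 341.3 yaw 77.88 F [ 0.2 -0.1 -0.7] t 15.65
pred [[254.7, 143.6], [175.2, 30.3], [334.5, 30.6], [254.7, 66.8], [254.4, 196.6]]
fill [192. 100.] [314. 191.]
 at x -50 y -52.7 45.5
 at x -20 y -52.7 45.400000000000006
 at x 10 y -52.6 45.5
 at x 40 y -52.6 45.599999999999994
 at y -40 x -66.4 62.1
 at y -15 x -66.5 62.1
 at y 10 x -66.6 62.2
 at y 35 x -66.1 62.1
blue [[193, 82, 128, 13, 1410]]
row 138 [(160, 30, 9, 88), (162, 23, 8, 123), (164, 38, 8, 124), (166, 30, 6, 124), (168, 38, 8, 126), (170, 30, 6, 124), (172, 30, 6, 124), (174, 30, 8, 125), (176, 30, 8, 126), (178, 30, 8, 126), (180, 30, 10, 129), (182, 18, 16, 156), (184, 19, 17, 166), (186, 19, 54, 164), (188, 17, 51, 150), (190, 14, 23, 164), (192, 18, 53, 164), (194, 20, 114, 166), (196, 20, 119, 167), (198, 21, 110, 157), (200, 23, 104, 170), (202, 23, 103, 174), (204, 23, 103, 174), (300, 24, 101, 176), (302, 24, 101, 175), (304, 24, 101, 175), (306, 24, 103, 164), (308, 21, 117, 165), (310, 21, 119, 171), (312, 20, 97, 171), (314, 16, 33, 171), (316, 15, 25, 164), (318, 15, 43, 129), (320, 19, 149, 156), (322, 17, 126, 125), (324, 18, 35, 110), (326, 18, 21, 119), (328, 23, 17, 139), (330, 25, 12, 123), (332, 21, 15, 120), (334, 8, 65, 86), (336, 8, 105, 73), (338, 7, 105, 73), (340, 7, 105, 73), (342, 7, 108, 73), (344, 6, 107, 74)]
```

```bash
cat >> m.py <<'E'
def refs(c,im):
    g=im.max(2)
    for x in(-87,87):
        u,v=proj(c,[S(x,105,76)])[0].astype(int);l=vline(g,range(max(v-15,3),v+18),u-9,u+9,76,c);print('rail',x,(st(l[0])-[0,O]).tolist(),l[1].round(2))
    for y,z in((82,62),(-72,67)):
        u,v=proj(c,[S(-20,y,z)])[0].astype(int);print('ledge',y,[(r,int(g[r,u-8:u+8].mean())) for r in range(v-9,v+10)])
    h=cv2.cvtColor(im,cv2.COLOR_RGB2HSV);bl=cv2.inRange(h,(100,80,20),(130,255,255));b=blob(bl,(150,40,360,130));q=st(plane(c,b,65))-[0,O]
    print('sheet x',q[:,0].min(),q[:,0].max(),'y max',q[:,1].max())
E
python3 - <<'E'
from m import *
refs(cam('wrist'),np.load('f.npy'))
c=cam('top');im,h=snap('top');b=blob(cv2.inRange(h,(100,110,30),(130,255,255)),(165,165,310,280));q=st(plane(c,b,65))-[0,O];print(b.min(0),b.max(0),q.min(0),q.max(0))
E
```

```text
rail -87 [[-86.7, 104.80000000000001]] -12.4
rail 87 [[87.0, 106.19999999999999]] -12.36
ledge 82 [(57, 132), (58, 133), (59, 133), (60, 133), (61, 133), (62, 134), (63, 134), (64, 134), (65, 133), (66, 134), (67, 129), (68, 111), (69, 103), (70, 108), (71, 111), (72, 111), (73, 111), (74, 111), (75, 111)]
ledge -72 [(186, 104), (187, 104), (188, 104), (189, 103), (190, 103), (191, 103), (192, 103), (193, 103), (194, 101), (195, 97), (196, 92), (197, 85), (198, 78), (199, 80), (200, 81), (201, 81), (202, 81), (203, 81), (204, 82)]
sheet x -71.6 75.6 y max 64.4Traceback (most recent call last):
  File "<stdin>", line 3, in <module>
  File "h.py", line 27, in blob
    return max(cs,key=cv2.contourArea)[:,0].astype(float)
           ~~~^^^^^^^^^^^^^^^^^^^^^^^^
ValueError: max() iterable argument is empty
```

```bash
python3 - <<'E'
from m import *
c=tuple(np.load('c3.npy',allow_pickle=True));im=np.load('w3.npy');g=im.max(2)
print('pred lower',proj(c,[S(-70,0,60),S(70,0,60),S(-79,0,48),S(79,0,48),S(0,-55,60),S(0,55,60),S(-87,100,76),S(87,100,76)]).round(1).tolist())
r=int(proj(c,[S(0,0,60)])[0,1])
h=cv2.cvtColor(im,cv2.COLOR_RGB2HSV)
for rr in(r-20,r+12):print(rr,[(x,*h[rr,x].tolist()[1:]) for x in range(205,235)],[(x,*h[rr,x].tolist()[1:]) for x in range(310,345)])
u=int(proj(c,[S(-22,0,60)])[0,0]);print('col',u,[(y,*h[y,u].tolist()[1:]) for y in list(range(78,105))+list(range(165,195))])
for x in(-87,87):
    uu,v=proj(c,[S(x,100,76)])[0].astype(int);print(v)
    l=vline(g,range(5,60),uu-9,uu+9,76,c);print('rail',x,(st(l[0])-[0,O]).tolist(),l[1])
E
```

```text
pred lower [[220.5, 135.3], [326.4, 135.9], [214.7, 134.3], [331.2, 135.0], [272.8, 176.1], [274.3, 92.5], [203.7, 54.1], [347.2, 55.4]]
115 [(205, 17, 166), (206, 17, 166), (207, 17, 166), (208, 17, 165), (209, 29, 165), (210, 81, 166), (211, 134, 167), (212, 151, 167), (213, 151, 167), (214, 149, 168), (215, 144, 168), (216, 142, 169), (217, 141, 168), (218, 140, 159), (219, 96, 135), (220, 36, 143), (221, 24, 159), (222, 25, 165), (223, 36, 165), (224, 76, 165), (225, 99, 163), (226, 97, 166), (227, 97, 169), (228, 96, 170), (229, 98, 170), (230, 96, 170), (231, 96, 170), (232, 96, 170), (233, 96, 170), (234, 95, 170)] [(310, 98, 166), (311, 97, 169), (312, 96, 170), (313, 96, 170), (314, 96, 170), (315, 96, 170), (316, 96, 170), (317, 98, 170), (318, 96, 170), (319, 98, 170), (320, 101, 169), (321, 97, 168), (322, 67, 168), (323, 34, 167), (324, 26, 166), (325, 26, 155), (326, 38, 127), (327, 90, 108), (328, 134, 137), (329, 143, 161), (330, 147, 167), (331, 147, 168), (332, 147, 168), (333, 151, 167), (334, 153, 167), (335, 151, 167), (336, 124, 167), (337, 64, 167), (338, 28, 1
[... 1498 characters left out ...]
168), (98, 35, 168), (99, 73, 168), (100, 104, 169), (101, 113, 169), (102, 113, 169), (103, 112, 169), (104, 115, 169), (165, 120, 119), (166, 121, 118), (167, 119, 114), (168, 119, 111), (169, 122, 123), (170, 122, 132), (171, 119, 122), (172, 113, 113), (173, 79, 106), (174, 42, 103), (175, 32, 103), (176, 40, 102), (177, 73, 101), (178, 128, 106), (179, 151, 110), (180, 155, 110), (181, 155, 110), (182, 153, 110), (183, 152, 111), (184, 148, 110), (185, 122, 109), (186, 74, 107), (187, 34, 105), (188, 22, 103), (189, 23, 99), (190, 23, 88), (191, 19, 79), (192, 22, 81), (193, 16, 81), (194, 22, 82)]
54
rail -87 [[-87.1, 127.69999999999999]] -12.17931
55
rail 87 [[86.9, 123.5]] -12.118241
```

The upper tray is about 2 mm short in y. One small extra push will fix it.

Emit:
apply_moves([
  {"claw": 1, "offset": [-0.042, 0, 0], "delta_rot": [0, 0, 0]},
  {"claw": 1, "offset": [-0.043, 0, 0], "delta_rot": [0, 0, 0]},
  {"claw": 1, "offset": [0, 0, 0.045], "delta_rot": [0, 0, 0]},
  {"claw": 1, "offset": [0, 0, 0.045], "delta_rot": [0, 0, 0]},
  {"claw": 1, "offset": [0, 0, 0.045], "delta_rot": [0, 0, 0]},
  {"claw": 1, "offset": [0, 0, 0.045], "delta_rot": [0, 0, 0]},
  {"claw": 1, "offset": [0, 0, 0.045], "delta_rot": [0, 0, 0]},
  {"claw": 1, "offset": [0, 0, 0], "delta_rot": [0, 0, 0]},
])

```text
time: 16.55
eef_pos: [506.0, -116.6, 111.6]
ee_rot: [0.779, 0.627, -0.002, -0.005]
contact_force: [-0.5, -0.3, 0.9]
grip_width: 85.1
grip_force: 0.0
```

Emit:
apply_moves([
  {"claw": 1, "offset": [0, 0, 0.028], "delta_rot": [0, 0, 0]},
  {"claw": 1, "offset": [0, 0, 0], "delta_rot": [0, 0, 0]},
  {"claw": 1, "offset": [0, 0, 0], "delta_rot": [0, 0, 0]},
])

```text
time: 16.85
eef_pos: [509.7, -117.6, 90.4]
ee_rot: [0.778, 0.628, 0.0, 0.001]
contact_force: [0.7, -0.6, -0.1]
grip_width: 85.6
grip_force: 0.0
```

```bash
python3 - <<'E'
from m import *
me()
E
```

```text
tcp [[0.6, -103.8]] 90.4 yaw 77.76 F [ 0.7 -0.6 -0.1] t 16.85
```

Emit:
apply_moves([
  {"claw": 1, "offset": [0.014, 0, 0], "delta_rot": [0, 0, 0]},
  {"claw": 1, "offset": [0.012, 0, 0], "delta_rot": [0, 0, 0]},
  {"claw": 1, "offset": [0.008, 0, 0], "delta_rot": [0, 0, 0]},
  {"claw": 1, "offset": [0.003, 0, 0], "delta_rot": [0, 0, 0]},
  {"claw": 1, "offset": [0.0015, 0, 0], "delta_rot": [0, 0, 0]},
  {"claw": 1, "offset": [0, 0, 0], "delta_rot": [0, 0, 0]},
])

```text
time: 17.45
eef_pos: [517.6, -79.3, 88.9]
ee_rot: [0.778, 0.628, 0.0, 0.001]
contact_force: [0.6, -2.6, 1.8]
grip_width: 85.5
grip_force: 1.1
```

Emit:
apply_moves([
  {"claw": 1, "offset": [-0.03, 0, 0], "delta_rot": [0, 0, 0]},
  {"claw": 1, "offset": [-0.02, 0, -0.04], "delta_rot": [0, 0, 0]},
  {"claw": 1, "offset": [0, 0, -0.045], "delta_rot": [0, 0, 0]},
  {"claw": 1, "offset": [0, 0, -0.045], "delta_rot": [0, 0, 0]},
  {"claw": 1, "offset": [0.03, 0, -0.045], "delta_rot": [0, 0, 0]},
  {"claw": 1, "offset": [0.04, 0, -0.045], "delta_rot": [0, 0, 0]},
  {"claw": 1, "offset": [0.03, 0, -0.03], "delta_rot": [0, 0, 0]},
  {"claw": 1, "offset": [0, 0, 0], "delta_rot": [0, 0, 0]},
])

```text
time: 18.25
eef_pos: [527.1, -36.4, 331.6]
ee_rot: [0.777, 0.629, 0.003, 0.003]
contact_force: [0.2, -0.8, -0.2]
grip_width: 85.5
grip_force: 0.0
```

Emit:
apply_moves([
  {"claw": 1, "offset": [0, 0, 0], "delta_rot": [0, 0, 0]},
  {"claw": 1, "offset": [0, 0, 0], "delta_rot": [0, 0, 0]},
])

```text
time: 18.45
eef_pos: [525.5, -39.6, 326.0]
ee_rot: [0.778, 0.628, -0.001, -0.001]
contact_force: [-0.1, -0.4, -1.0]
grip_width: 85.1
grip_force: 0.0
```

```bash
python3 - <<'E'
from m import *
c,im,h=final();refs(c,im)
p=blob(RED(h),(300,60,430,230));print('red',p.min(0),p.max(0),proj(c,[S(98,-82,93),S(98,8,157)]).round().tolist())
E
```

```text
tcp [[-0.5, -24.200000000000003]] 326.0 yaw 77.76 F [-0.1 -0.4 -1. ] t 18.45
pred [[255.3, 139.3], [172.1, 21.4], [338.5, 21.3], [255.2, 59.6], [255.1, 195.0]]
fill [189.  90.] [317. 186.]
 at x -50 y -49.3 49.099999999999994
 at x -20 y -48.2 48.900000000000006
 at x 10 y -49.3 48.80000000000001
 at x 40 y -49.3 48.900000000000006
 at y -40 x -66.3 62.2
 at y -15 x -66.4 62.2
 at y 10 x -66.5 62.2
 at y 35 x -66.3 62.1
blue [[191, 76, 133, 8, 1002]]
rail -87 [[-86.8, 101.69999999999999]] -12.22
rail 87 [[86.9, 103.6]] -12.08
ledge 82 [(50, 132), (51, 132), (52, 132), (53, 131), (54, 132), (55, 132), (56, 132), (57, 132), (58, 132), (59, 133), (60, 127), (61, 108), (62, 103), (63, 108), (64, 110), (65, 110), (66, 110), (67, 110), (68, 111)]
ledge -72 [(186, 103), (187, 103), (188, 102), (189, 100), (190, 97), (191, 98), (192, 103), (193, 105), (194, 103), (195, 95), (196, 82), (197, 79), (198, 81), (199, 81), (200, 81), (201, 80), (202, 80), (203, 81), (204, 81)]
sheet x -71.4 75.4 y max 64.80000000000001
red [336. 138.] [350. 202.] [[341.0, 210.0], [365.0, 137.0]]
```

```bash
python3 - <<'E'
from m import *
c=cam('wrist');im=np.load('f.npy');h=cv2.cvtColor(im,cv2.COLOR_RGB2HSV)
m=cv2.inRange(h,(0,80,40),(9,255,255))|cv2.inRange(h,(170,80,40),(180,255,255));n,l,s,_=cv2.connectedComponentsWithStats(m);print([r.tolist() for r in s[1:] if r[4]>20])
p=blob(m,(325,110,400,230));q=st(plane(c,p,93))-[0,O]
for y in(-60,-45,-30,-15,0,8):
    k=abs(q[:,1]-y)<4;print(y,q[k,0].min() if k.any() else None,q[k,0].max() if k.any() else None)
ct,ht=cam('top'),snap('top')[1]
for n,px in dict(a=(725,57),b=(658,-235),cc=(611,-409)).items():
    u,v=proj(ct,[[*px,98]])[0];h0=cv2.imread('pics/top0.png');print(n,np.abs(h0[int(v)-14:int(v)+14,int(u)-14:int(u)+14].astype(int)-cv2.cvtColor(ht,cv2.COLOR_HSV2BGR)[int(v)-14:int(v)+14,int(u)-14:int(u)+14]).mean())
E
```

```text
[[492, 84, 20, 33, 514], [335, 125, 38, 78, 1248]]
-60 90.2 104.0
-45 89.7 103.1
-30 90.5 102.8
-15 90.7 102.7
0 89.7 126.3
8 88.4 123.4
a 1.496173469387755
b 1.1900510204081634
cc 1.4485544217687074
```

```bash
python3 -c "
from cell import arm
print(arm.finish_job())"
```

```text
the job is handed in; nothing more can be done
None
```

The job is handed in, with no verdict shown: the sheet lies square over the lower tray (about 3 mm off centre in x), the stop arm is fully open, the second tray is square on top within about 2 mm, and the three fruit have not moved (bottle and can not re-checked).

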